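# Sweep ring blanks through the gate of a sorting tray

## Task

Three loose steel ring blanks lie on the deck of the wooden sorting tray. With the fingertips, push them one at a time through the tray's narrow gate so that each drops down into the slot behind it. Keep the rings on the deck as you push (do not pick any up or bring them over the fence), and leave the other things on the bench where they are.

Things in the scene. Friction and masses are not known exactly. Their poses are not given: they have to be found in the camera images.
- tray: wooden sorting tray, fixed, 252 mm wide (y), 253 mm long (x). Origin on the bench below its middle, z up, +x points through the gate. Flat dark deck 60 mm above the bench: x -120 to 70, y -120 to 120 mm. Fences 6 mm thick round it, tops 74 mm above the bench. The gate is a 36 mm gap in the middle of the +x fence (x 70 to 76). The deck ends in the gate at x = 70; the slot lies beyond.
- gate (a point): middle of the gate, on the deck's edge where the slot begins, at deck height; (70, 0, 60) mm in the tray's frame, same axes. Two funnel walls at 45 degrees, 6 mm thick and 14 mm high, stand on the deck and lead to it, from about (47, +-45) to the gate posts at (70, +-18) mm in the tray's x, y.
- slot (a point): centre of the floor of the slot behind the gate; (96, 0, 6) mm in the tray's frame, same axes. The slot is an open-topped well, x 70 to 121, y -22 to 22 mm, its floor 54 mm below the deck, its sides rising 14 mm above the deck. A ring tips in once its centre has passed the deck's edge.
- ring1_mid (a point): a plain steel ring blank lying flat: outer diameter 26 mm, bore 18 mm, 10 mm high, about 22 g, loose on the tray's deck. The three rings are alike. The point is the ring's centre, half-way up.
- ring2_mid (a point): a plain steel ring blank lying flat: outer diameter 26 mm, bore 18 mm, 10 mm high, about 22 g, loose on the tray's deck. The three rings are alike. The point is the ring's centre, half-way up.
- ring3_mid (a point): a plain steel ring blank lying flat: outer diameter 26 mm, bore 18 mm, 10 mm high, about 22 g, loose on the tray's deck. The three rings are alike. The point is the ring's centre, half-way up.
- tin: a closed round tin with a green lid, 88 mm across, 33 mm high, standing on the bench. Not part of the job. Origin at the centre of its underside.
- mandrel: a dark steel tapered ring mandrel, 150 mm tall, upright on a round foot 68 mm across. Not part of the job. Origin at the centre of its underside.
- jar: a closed jar 60 mm across, 80 mm high, standing on the bench. Not part of the job. Origin at the centre of its underside.
- compound_bar: a reddish-brown bar of polishing compound, 110 x 40 x 32 mm, lying on the bench. Not part of the job. Origin at the centre of its underside.

How it is judged (in metres and radians):
On the way, in this order (a step that is already met when the one before it is completed fails the run):
1. one ring has dropped into the slot (((x of ring1_mid in the frame of tray between 0.068 and 0.123 m and y of ring1_mid in the frame of tray between -0.024 and 0.024 m and z of ring1_mid in the frame of tray below 0.048 m) or (x of ring2_mid in the frame of tray between 0.068 and 0.123 m and y of ring2_mid in the frame of tray between -0.024 and 0.024 m and z of ring2_mid in the frame of tray below 0.048 m) or (x of ring3_mid in the frame of tray between 0.068 and 0.123 m and y of ring3_mid in the frame of tray between -0.024 and 0.024 m and z of ring3_mid in the frame of tray below 0.048 m))), for 0.2 s.
2. then a second ring has dropped into the slot ((((x of ring1_mid in the frame of tray between 0.068 and 0.123 m and y of ring1_mid in the frame of tray between -0.024 and 0.024 m and z of ring1_mid in the frame of tray below 0.048 m) and (x of ring2_mid in the frame of tray between 0.068 and 0.123 m and y of ring2_mid in the frame of tray between -0.024 and 0.024 m and z of ring2_mid in the frame of tray below 0.048 m)) or ((x of ring1_mid in the frame of tray between 0.068 and 0.123 m and y of ring1_mid in the frame of tray between -0.024 and 0.024 m and z of ring1_mid in the frame of tray below 0.048 m) and (x of ring3_mid in the frame of tray between 0.068 and 0.123 m and y of ring3_mid in the frame of tray between -0.024 and 0.024 m and z of ring3_mid in the frame of tray below 0.048 m)) or ((x of ring2_mid in the frame of tray between 0.068 and 0.123 m and y of ring2_mid in the frame of tray between -0.024 and 0.024 m and z of ring2_mid in the frame of tray below 0.048 m) and (x of ring3_mid in the frame of tray between 0.068 and 0.123 m and y of ring3_mid in the frame of tray between -0.024 and 0.024 m and z of ring3_mid in the frame of tray below 0.048 m)))), for 0.2 s.
3. then the third ring has dropped into the slot (x of ring1_mid in the frame of tray between 0.068 and 0.123 m and y of ring1_mid in the frame of tray between -0.024 and 0.024 m and z of each of ring1_mid, ring2_mid, ring3_mid in the frame of tray below 0.048 m and x of ring2_mid in the frame of tray between 0.068 and 0.123 m and y of ring2_mid in the frame of tray between -0.024 and 0.024 m and x of ring3_mid in the frame of tray between 0.068 and 0.123 m and y of ring3_mid in the frame of tray between -0.024 and 0.024 m), for 0.2 s.
At the end, for the whole second after the job is handed in: all three rings lie in the slot behind the gate, each ring's centre inside the slot's walls and at least 12 mm below the deck (all of step 3); the robot touches nothing.
It fails at once if a ring was picked up or brought over the fence (its centre more than 17 mm above the deck; it starts at 5 mm) (z of any of ring1_mid, ring2_mid, ring3_mid in the frame of tray above 0.077 m).
It fails at once if the round tin was disturbed (moved more than 20 mm) (distance of tin from where it was at the start of the episode above 0.02 m).
It fails at once if the ring mandrel was disturbed (moved more than 20 mm) (distance of mandrel from where it was at the start of the episode above 0.02 m).
It fails at once if the jar was disturbed (moved more than 20 mm) (distance of jar from where it was at the start of the episode above 0.02 m).
It fails at once if the bar of polishing compound was disturbed (moved more than 20 mm) (distance of compound_bar from where it was at the start of the episode above 0.02 m).
It also fails if it takes over 58 s, if anything falls off the work surface, if the arm or the gripper's body presses on something with over 40 N, if the wrist force passes 120 N, or if a joint passes its speed limit or range.

## Robot

A 6-joint arm with a two-finger parallel gripper is mounted at the origin on the work surface. World frame = base frame: x ahead of the robot, y to its left, z up, the work surface at z = 0. Lengths are in mm, angles in rad, forces in N, time in s.
With the tool pointing down it reaches from about 250 to 725 mm from the base axis. Payload 9.7 kg.
Tool frame: the origin (TCP) lies midway between the tips of the shut fingers; the grasp point (between the pads) lies 19 mm behind it (arm.pinch_z is the distance from the TCP to the grasp point, in mm); z points along the fingers, x is the direction in which the jaws open and shut, and the axes are right-handed (so a half turn about z gives the same grasp; the last joint's range is limited). The gripper opens to 85 mm and grips with 20 to 120 N. Pads are 22 mm wide; open, the fingers measure 114 mm over their backs; the gripper's body (76 mm by 85 mm) begins 54 mm behind the grasp point. The pads swing forward as they close: fully open they stand 13 mm farther back than shut.
Start: joints at [1.195, 0.087, 0.176, 1.66, 0, 1.571], TCP at [201.856, 511.616, 231.284] pointing down, gripper open.
Joint ranges: [-3.13, 3.13], [-0.85, 1.81], [-1.15, 1.24], [-2.2, 2.28], [-1.44, 1.52], [-3.14, 3.14]. Speed limits (rad/s): [2.22, 2.22, 2.57, 3.14, 3.14, 3.14].

## Interface

Orientations are given as a 3x3 rotation matrix whose columns are the frame's x, y, z axes.
In Python, from plant import readout, get_image, calibration, ticket, arm gives the robot as it stands.
- The arm moves only by the tool jog_arm, never from a script. Its argument "commands" is a list of rows, each an object with "delta_rot": the turn, a rotation vector about the tool's x, y, z in degrees, a list of three; "travel": the shift along the tool's x, y, z in cm, a list of three; "jaw": the gripper's target within -1 to 1 (fully open at 1, half-way at 0, shut at -1). A call has 1 to 20 rows; each row shifts and turns the commanded pose from where the row before left it, along the tool's axes as they then stand; what a row does not reach is not made up. A row lasts 1/8 s, in which the tool goes at most 62.5 mm and 10.7 degrees, less where a joint would pass 70% of its speed; a pose out of reach is approached as far as the arm can. A call with a gripper value outside its range is refused whole. The fingers move at their own pace and stop on an object; "force" is the grip in N (left out, the last holds). Time passes only in rows, so rows that do not move let the fingers close. It gives the time, the measured TCP pose, the force and the opening at its end, in the units of the state.
- readout.read_state(): the state, without advancing time (a new reading comes with each control period).
- get_image(name): name is "side" or "top" or "wrist"; returns (picture, depth): 420x560x3 uint8, red, green, blue; 420x560 float32, mm along the optical axis (not along the pixel's ray), 0 where there is no reading.
- calibration(name): a dict with "K" (3x3 intrinsics, pixels), "origin" and "attitude" of the camera in the world. Camera axes: x right, y up, looking along -z (the intrinsics and any distortion apply to the point x, -y, -z); pixel columns grow to the right and rows downward; lengths in mm; the calibration is good to about 2 mm. A picture is of the moment at which its call begins: read the wrist's pose just before it. calibration takes no time and is no camera call; for the wrist camera it gives the pose at the moment of the call.
- ticket.sign_off(): hands the job in, once; it reports no verdict.
The state is a dict: "time_s": time; "q": joint angles; "dq": joint speeds; "joint_efforts": joint torques, N m; "tcp_pos": TCP position; "tcp_rot": TCP orientation; "wrist_force": force on the tool from outside, world axes, zero at the start; "ft_torque": the same for the moment, N m; "opening": finger opening in mm.
Only numpy, scipy, OpenCV 4.12 (cv2) and the standard library are available. Lean on these libraries where they do the work, as an engineer would, in place of code of your own. Each camera call takes 0.05 s, during which the arm holds its last target.

## Working session

There is one attempt and no reset: what is moved stays moved. The work goes in short steps, Python scripts to look and compute and a tool call to move; the robot and the scene stay as the last step left them, time stands still between calls to the robot, and variables do not carry over. Pictures are saved under pics/ and viewed, and the job is handed in when it is done.

Besides the shell and the picture viewer there is one more tool, called after "Request:" as name([rows], argument=value, ...), one row to a line, values as JSON. jog_arm: Moves the arm, as the interface text tells. Its arguments: {"type":"object","properties":{"commands":{"type":"array"},"force":{"type":"number"}},"required":["commands"]}

```bash
mkdir -p pics; ls
python3 - <<'E'
from plant import readout, get_image, calibration, ticket, arm
import cv2, numpy as np
print(readout.read_state())
print([a for a in dir(arm) if a[0]!='_'])
for n in ['top','side']:
    c=calibration(n); print(n,{k:np.round(np.array(v),4).tolist() for k,v in c.items() if not isinstance(v,str)})
    im,d=get_image(n); cv2.imwrite(f'pics/{n}0.png',im[:,:,::-1]); np.savez(f'{n}0.npz',im=im,d=d)
E
```

```text
pics
{'time_s': 0.0, 'q': array([ 1.19499568e+00,  8.74913027e-02,  1.75129489e-01,  1.65979724e+00,
       -9.42707185e-06,  1.57076465e+00]), 'dq': array([ 0.00029665, -0.00083363,  0.00027904,  0.00072058,  0.00303207,
       -0.00069447]), 'joint_efforts': array([-1.64721663e-03, -5.20386779e+01,  4.64807832e+01,  1.63442502e-02,
       -9.31343016e-05,  1.87779887e-05]), 'tcp_pos': array([201.7785741 , 511.40511161, 230.56351758]), 'tcp_rot': array([[ 3.66987604e-01,  9.30225702e-01, -4.91373601e-04],
       [ 9.30224834e-01, -3.66987932e-01, -1.27108331e-03],
       [-1.36272254e-03,  9.38389017e-06, -9.99999071e-01]]), 'wrist_force': array([-0.35695234, -0.3961491 ,  0.48696876]), 'ft_torque': array([-0.04602297, -0.00511381,  0.00515138]), 'opening': 85.04643966567563}
['IKError', 'pinch_z']
top {'K': [[447.6706, 0.0, 279.581], [0.0, 447.6706, 213.2232], [0.0, 0.0, 1.0]], 'origin': [397.2489, -4.4107, 1473.1008], 'attitude': [[0.0117, 0.9963, -0.0849], [-0.9999, 0.0107, -0.0126], [-0.0116, 0.0851, 0.9963]]}
side {'K': [[423.717, 0.0, 280.3407], [0.0, 423.717, 203.3848], [0.0, 0.0, 1.0]], 'origin': [346.1919, -834.2492, 537.8624], 'attitude': [[0.9831, 0.0763, -0.1665], [-0.1827, 0.4771, -0.8596], [0.0139, 0.8755, 0.483]]}
```

View pics/top0.png

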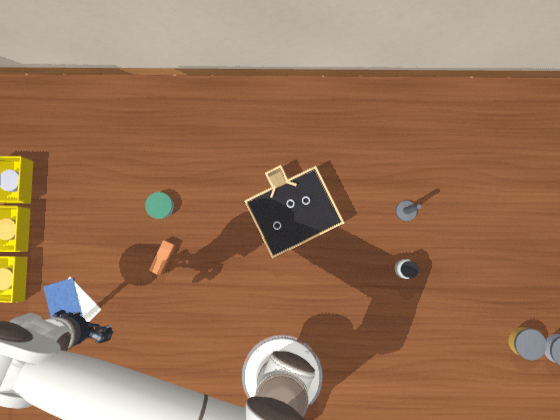

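View pics/side0.png

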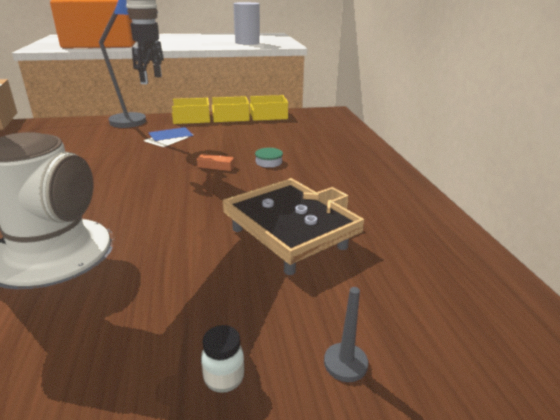

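The top view shows the tray centred near px (295,212), with its slot at (277,178) and the rings at (277,226), (290,204) and (306,201). The tin (159,205), bar (162,258), jar (406,268) and mandrel (406,211) all stand clear of it. Next I measure the tray corners and the ring centres.

```bash
cat > h.py <<'E'
import numpy as np, cv2
def ray(c,u,v):
    K=np.array(c['K']);R=np.array(c['attitude']);o=np.array(c['origin'])
    d=R@np.array([(u-K[0,2])/K[0,0],-(v-K[1,2])/K[1,1],-1.0]); return o,d
def onz(c,u,v,z):
    o,d=ray(c,u,v); return o+d*(z-o[2])/d[2]
def proj(c,p):
    K=np.array(c['K']);R=np.array(c['attitude']);o=np.array(c['origin'])
    q=R.T@(np.array(p)-o); return np.array([K[0,0]*q[0]/-q[2]+K[0,2],K[1,1]*-q[1]/-q[2]+K[1,2]])
E
python3 - <<'E'
from h import *
from plant import calibration
for n,(x0,y0,x1,y1) in dict(top=(235,155,355,265),side=(210,170,370,280)).items():
    im=np.load(f'{n}0.npz')['im'][:,:,::-1]
    cv2.imwrite(f'pics/{n}crop.png',cv2.resize(im[y0:y1,x0:x1],None,fx=5,fy=5,interpolation=cv2.INTER_CUBIC))
im=np.load('top0.npz')['im'].astype(int); c=calibration('top')
hsv=cv2.cvtColor(im.astype(np.uint8),cv2.COLOR_RGB2HSV)
roi=np.zeros(im.shape[:2],np.uint8); roi[160:262,240:350]=1
dark=((hsv[...,2]<60)&(roi>0)).astype(np.uint8)
# rings: bright low-sat in the tray
lum=im.sum(2)/3; 
ring=((lum>70)&(hsv[...,1]<60)&(roi>0)).astype(np.uint8)
n,l,s,ce=cv2.connectedComponentsWithStats(ring)
for i in range(1,n):
    if s[i,4]>8:
        (cx,cy),r=cv2.minEnclosingCircle(np.argwhere(l==i)[:,::-1].astype(np.float32)); print(s[i],(cx,cy),r,ce[i],onz(c,cx,cy,70).round(1))
E
```

```text
[302 195   9  10  61] (305.5, 199.8333282470703) 4.859230995178223 [305.72131148 199.83606557] [560.1 -67.9  70. ]
[286 199   9  10  62] (290.125, 203.25) 4.751744747161865 [290.08064516 203.19354839] [548.8 -19.5  70. ]
[273 221   9   9  46] (276.79998779296875, 225.0) 4.38643741607666 [276.7173913  225.08695652] [479.7  21.6  70. ]
```

View pics/topcrop.png

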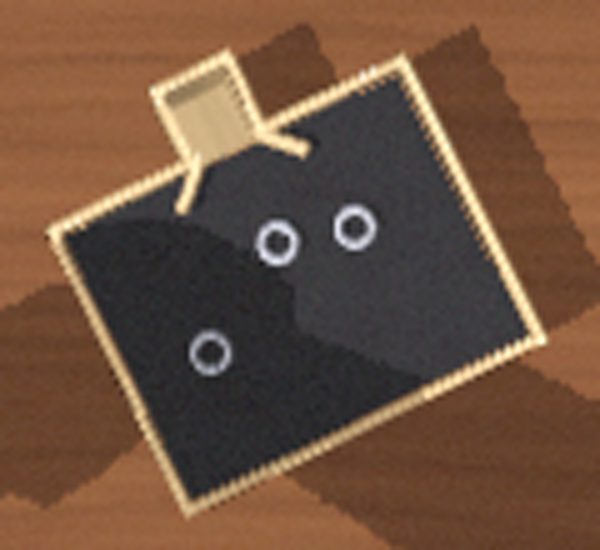

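View pics/sidecrop.png

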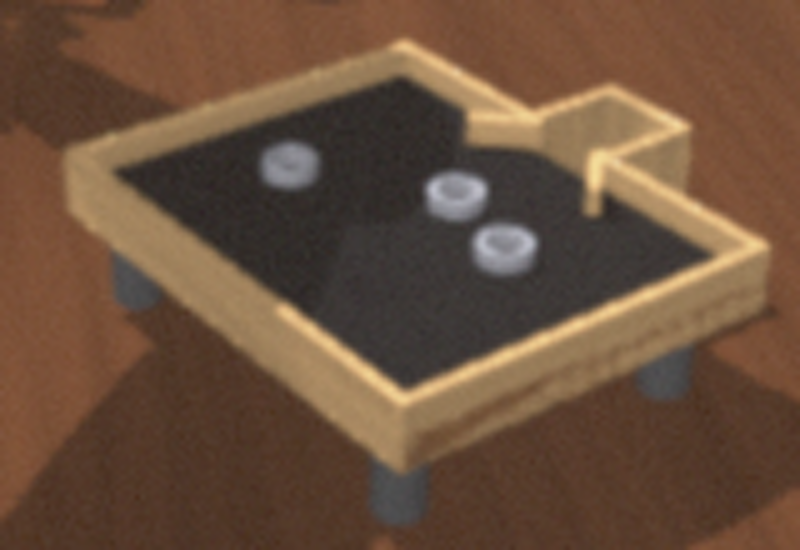

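The top crop shows the fence corners near (404,54), (50,230), (188,514) and (546,340), the slot corners near (226,48) and (152,92), and the rings at (278,242), (355,227) and (210,353). Next is a rigid fit of the tray, checked against the side view.

```bash
cat > fit.py <<'E'
from h import *
from plant import calibration
def fit(P,W):
    P=np.array(P,float);W=np.array(W)[:,:2]; pc=P.mean(0);wc=W.mean(0)
    a=P-pc;b=W-wc; th=np.arctan2((a[:,0]*b[:,1]-a[:,1]*b[:,0]).sum(),(a*b).sum())
    R=np.array([[np.cos(th),-np.sin(th)],[np.sin(th),np.cos(th)]]); t=wc-R@pc
    res=W-(P@R.T+t); return th,t,res
E
python3 - <<'E'
from fit import *
c=calibration('top')
cv=lambda x,y,x0,y0:((x+.5)/5-.5+x0,(y+.5)/5-.5+y0)
T=[(404,54),(50,230),(188,514),(546,340)]; P=[(76,-126),(76,126),(-126,126),(-126,-126)]
W=[onz(c,*cv(*p,235,155),74) for p in T]
th,t,res=fit(P,W); print('top',np.degrees(th),t,'\n',res.round(1))
R=np.array([[np.cos(th),-np.sin(th)],[np.sin(th),np.cos(th)]])
for u,v in [(305.6,199.83),(290.1,203.22),(276.76,225.05)]:
    w=onz(c,u,v,70); print('ring tray',(R.T@(w[:2]-t)).round(1), w.round(1))
for p in [(226,48),(152,92)]: print('slot', (R.T@(onz(c,*cv(*p,235,155),74)[:2]-t)).round(1))
for p in [(305,150),(182,210)]: print('funnel end', (R.T@(onz(c,*cv(*p,235,155),74)[:2]-t)).round(1))
s=calibration('side')
S=[(767,245),(404,40),(66,150),(406,398)]; P2=[(76,-126),(76,126),(-126,126),(-126,-126)]
W2=[onz(s,*cv(*p,210,170),74) for p in S]
th2,t2,res2=fit(P2,W2); print('side',np.degrees(th2),t2,'\n',res2.round(1))
for p in [(504,243),(457,190),(290,158)]:
    w=onz(s,*cv(*p,210,170),70); print('ring side',w.round(1))
# others
im=np.load('top0.npz')['im']; d=np.load('top0.npz')['d']
for n,u,v,z in [('tin',159,205,33),('bar',162,258,32),('jar',406,268,80),('mandrel',406,211,10)]: print(n,onz(c,u,v,z).round(0))
E
```

```text
top 26.762270514147716 [545.40399441 -20.64534161] 
 [[-0.5  0.7]
 [-1.3 -2.2]
 [ 2.2 -0.5]
 [-0.4  2.1]]
ring tray [ -8.3 -49.1] [560.1 -68.2  70. ]
ring tray [ 3.6 -0.5] [548.8 -19.5  70. ]
ring tray [-39.8  67.5] [479.5  21.7  70. ]
slot [129.1 -25.9]
slot [124.5  28.5]
funnel end [ 48.6 -41.9]
funnel end [48.5 44.4]
side 26.896930792163175 [546.47463769 -23.79880851] 
 [[-2.7 -1. ]
 [-0.9 -1.8]
 [ 1.9 -1.7]
 [ 1.8  4.6]]
ring side [559.4 -76.7  70. ]
ring side [549.8 -28.2  70. ]
ring side [480.4  13.4  70. ]
tin [543. 405.  33.]
bar [372. 390.  32.]
jar [ 351. -378.   80.]
mandrel [ 534. -399.   10.]
```

Request:
jog_arm([
  {"delta_rot":[0,0,0],"travel":[-2.3,3.2,0],"jaw":-0.75},
  {"delta_rot":[0,0,0],"travel":[-2.3,3.2,0],"jaw":-0.75},
  {"delta_rot":[0,0,0],"travel":[-2.3,3.2,0],"jaw":-0.75},
  {"delta_rot":[0,0,0],"travel":[-2.3,3.2,0],"jaw":-0.75},
  {"delta_rot":[0,0,0],"travel":[-2.3,3.2,0],"jaw":-0.75},
  {"delta_rot":[0,0,0],"travel":[-2.3,3.2,0],"jaw":-0.75},
  {"delta_rot":[0,0,0],"travel":[-2.3,3.2,0],"jaw":-0.75},
  {"delta_rot":[0,0,0],"travel":[-2.3,3.2,0],"jaw":-0.75},
  {"delta_rot":[0,0,0],"travel":[-2.3,3.2,0],"jaw":-0.75},
  {"delta_rot":[0,0,0],"travel":[-2.3,3.2,0],"jaw":-0.75},
  {"delta_rot":[0,0,0],"travel":[-2.3,3.2,0],"jaw":-0.75},
  {"delta_rot":[0,0,0],"travel":[-2.3,3.2,0],"jaw":-0.75},
  {"delta_rot":[0,0,0],"travel":[-2.3,3.2,0],"jaw":-0.75},
  {"delta_rot":[0,0,0],"travel":[-2.3,3.2,0],"jaw":-0.75},
], force=20)

```text
time_s: 1.85
tcp_pos: [500.9, 46.4, 231.0]
tcp_rot: [[0.367, 0.93, -0.001], [0.93, -0.367, -0.0], [-0.0, -0.0, -1.0]]
wrist_force: [-0.6, 0.4, -0.6]
opening: 11.0
```

Request:
jog_arm([
  {"delta_rot":[0,0,-8],"travel":[0,0,0],"jaw":-0.75},
  {"delta_rot":[0,0,-8],"travel":[0,0,0],"jaw":-0.75},
  {"delta_rot":[0,0,-8],"travel":[0,0,0],"jaw":-0.75},
  {"delta_rot":[0,0,-8],"travel":[0,0,0],"jaw":-0.75},
  {"delta_rot":[0,0,-8],"travel":[0,0,0],"jaw":-0.75},
  {"delta_rot":[0,0,-8.2],"travel":[0,0,0],"jaw":-0.75},
  {"delta_rot":[0,0,0],"travel":[0,0,0],"jaw":-0.75},
  {"delta_rot":[0,0,0],"travel":[0,0,0],"jaw":-0.75},
])

```text
time_s: 2.85
tcp_pos: [500.4, 47.7, 231.1]
tcp_rot: [[-0.446, 0.895, -0.0], [0.895, 0.446, -0.0], [0.0, -0.0, -1.0]]
wrist_force: [0.3, 0.0, -0.4]
opening: 10.6
```

Run:
```python
from plant import readout, get_image, calibration
import cv2, numpy as np
s=readout.read_state(); print({k:np.round(v,3) for k,v in s.items()})
c=calibration('wrist'); im,d=get_image('wrist'); np.savez('w1.npz',im=im,d=d,**c)
print({k:np.round(np.array(v),3).tolist() for k,v in c.items()})
cv2.imwrite('pics/w1.png',im[:,:,::-1])
```

```text
{'time_s': np.float64(2.85), 'q': array([ 0.095, -0.026,  0.06 ,  1.657, -0.   , -0.367]), 'dq': array([-0.001,  0.001,  0.001, -0.001,  0.001, -0.009]), 'joint_efforts': array([-3.0000e-03, -4.4819e+01,  4.6480e+01,  5.0000e-03, -0.0000e+00,
       -5.2000e-02]), 'tcp_pos': array([500.376,  47.65 , 231.127]), 'tcp_rot': array([[-0.446,  0.895, -0.   ],
       [ 0.895,  0.446, -0.   ],
       [ 0.   , -0.   , -1.   ]]), 'wrist_force': array([ 0.254,  0.017, -0.438]), 'ft_torque': array([ 0.006,  0.028, -0.055]), 'opening': np.float64(10.586)}
{'K': [[361.627, 0.0, 280.501], [0.0, 361.627, 206.94], [0.0, 0.0, 1.0]], 'origin': [426.388, 11.482, 372.68], 'attitude': [[-0.446, -0.849, -0.283], [0.895, -0.423, -0.141], [-0.0, -0.316, 0.949]]}
```

View pics/w1.png

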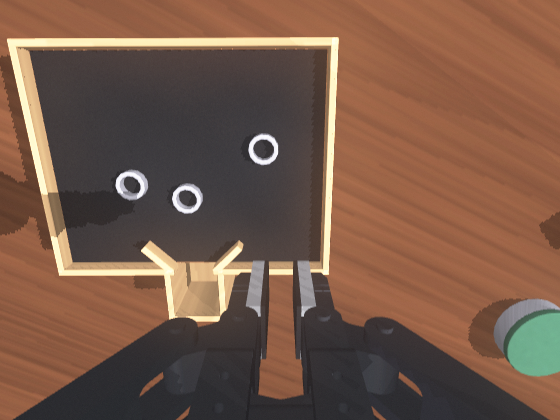

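The wrist view shows the whole tray, with outer fence corners at (10,40), (338,38), (329,273) and (60,275). The gate is at (195,266) and the rings are at (131,184), (187,198) and (263,149). Next I measure these more precisely.

```bash
cat > wr.py <<'E'
from fit import *
def rings(im,c,box,thr=120):
    hsv=cv2.cvtColor(im,cv2.COLOR_RGB2HSV); lum=im.mean(2)
    m=((lum>thr)&(hsv[...,1]<70)).astype(np.uint8); r=np.zeros_like(m); x0,y0,x1,y1=box; r[y0:y1,x0:x1]=1; m*=r
    m=cv2.morphologyEx(m,cv2.MORPH_CLOSE,np.ones((3,3),np.uint8))
    out=[]
    for k in cv2.findContours(m,cv2.RETR_EXTERNAL,cv2.CHAIN_APPROX_NONE)[0]:
        if cv2.contourArea(k)<150: continue
        (cx,cy),ax,an=cv2.fitEllipse(cv2.convexHull(k)); out.append(((cx,cy),ax,onz(c,cx,cy,70)))
    return out
E
python3 - <<'E'
from wr import *
z=np.load('w1.npz'); im=z['im']; c={k:z[k] for k in ['K','origin','attitude']}
cr=lambda x0,y0,w=60:cv2.resize(im[max(y0-30,0):y0+30,max(x0-30,0):max(x0-30,0)+60,::-1],(390,290),interpolation=cv2.INTER_CUBIC)
cv2.imwrite('pics/wc.png',np.vstack([np.hstack([cr(30,40),cr(338,38)]),np.hstack([cr(60,273),cr(329,273)])]))
cv2.imwrite('pics/wg.png',cv2.resize(im[225:325,130:260,::-1],None,fx=6,fy=6,interpolation=cv2.INTER_CUBIC))
for r in rings(im,c,(40,60,320,240)): print(r)
E
```

```text
((187.03524780273438, 198.10902404785156), (30.142333984375, 30.479759216308594), array([545.77803735, -20.41717207,  70.        ]))
((131.2823028564453, 184.3676300048828), (29.910808563232422, 32.42341232299805), array([555.70231744, -68.17278537,  70.        ]))
((263.1111145019531, 148.81521606445312), (30.089181900024414, 31.608125686645508), array([477.17168604,  20.50803268,  70.        ]))
```

View pics/wc.png

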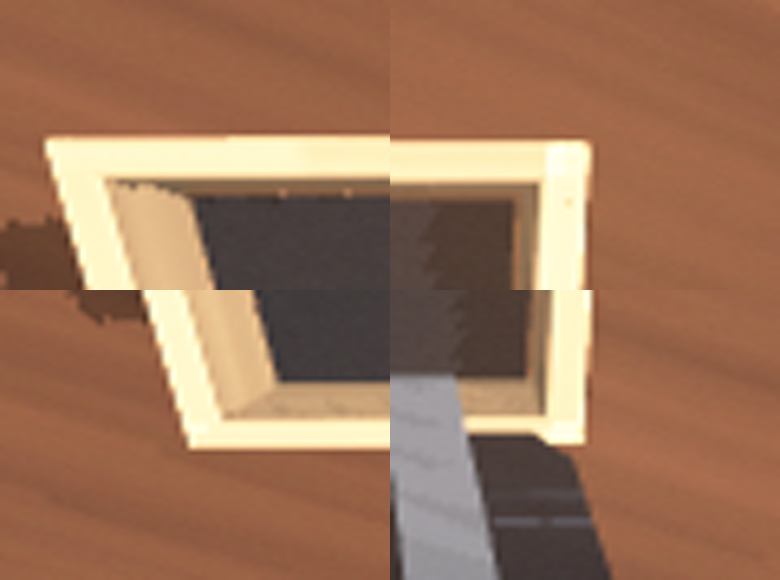

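View pics/wg.png

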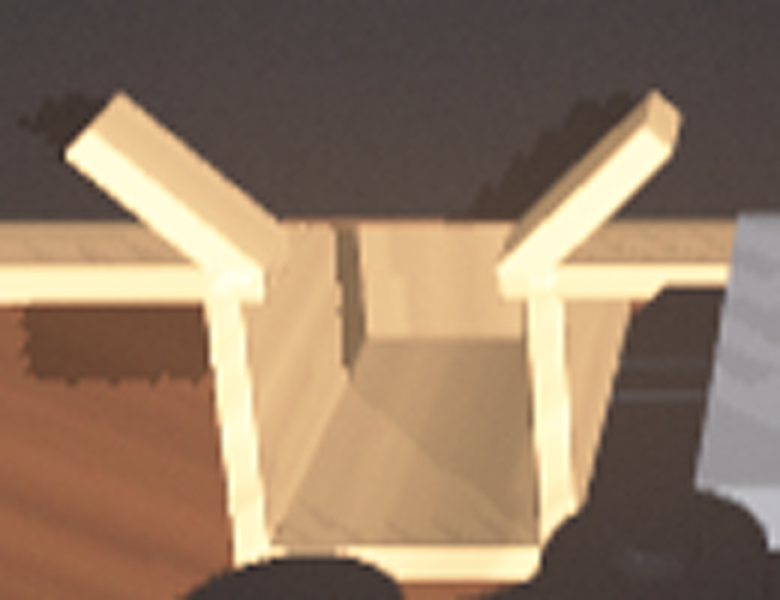

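Run:
```python
from wr import *
z=np.load('w1.npz'); im=z['im']; c={k:z[k] for k in ['K','origin','attitude']}
T=[(6.5,37.9),(338.5,37.0),(58.5,275.3),(328.4,274.5)];P=[(-126,-126),(-126,126),(76,-126),(76,126)]
W=[onz(c,*p,74) for p in T]
th,t,res=fit(P,W); print(np.degrees(th),t,'\n',res.round(1))
R=np.array([[np.cos(th),-np.sin(th)],[np.sin(th),np.cos(th)]])
tr=lambda w:(R.T@(w[:2]-t)).round(1)
for (u,v),ax,w in rings(im,c,(40,60,320,240)): print('ring',tr(w),w.round(1))
for u,v in [(263,297),(498,297),(265,285),(500,285)]: print('post',tr(onz(c,(u+.5)/6-.5+130,(v+.5)/6-.5+225,74)))
for u,v in [(65,153),(668,150)]: print('funnel end',tr(onz(c,(u+.5)/6-.5+130,(v+.5)/6-.5+225,74)))
# depth check of deck height
d=z['d']
for u,v in [(100,100),(200,100),(220,220)]:
    o,dr=ray(c,u,v); print('z',(o+dr*np.median(d[v-2:v+3,u-2:u+3])).round(1))
print('size',np.linalg.norm(W[0]-W[1]),np.linalg.norm(W[0]-W[2]))
```

```text
26.641190789115544 [543.49637652 -20.7428778 ] 
 [[-0.   1.1]
 [ 0.9 -0.6]
 [-0.6  0.4]
 [-0.2 -0.9]]
ring [ 2.2 -0.7] [545.8 -20.4  70. ]
ring [-10.4 -47.9] [555.7 -68.2  70. ]
ring [-40.8  66.6] [477.2  20.5  70. ]
post [ 74.6 -18.5]
post [74.7 17.8]
post [ 72.5 -18. ]
post [72.6 18.3]
funnel end [ 50.1 -46.1]
funnel end [49.8 45.1]
z [ 502.9 -118.2   59.1]
z [465.8 -43.7  59.2]
z [556.2  13.6  59.1]
size 250.0605308857806 201.1424581984538
```

The wrist-view fit closes to about 1 mm: tray at (543.5, −20.7), yaw 26.6°, with the gate posts at y ±18 as they should be. Ring B is at tray (2, −1), A at (−10, −48) and C at (−41, 67). The tool axes already line up with the tray (tool y = tray +x, tool x = tray +y). B goes first.

Request:
jog_arm([
  {"delta_rot":[0,0,0],"travel":[-2.7,-1.1,2],"jaw":-0.75},
  {"delta_rot":[0,0,0],"travel":[-2.7,-1.1,2],"jaw":-0.75},
  {"delta_rot":[0,0,0],"travel":[-2.7,-1.1,2],"jaw":-0.75},
  {"delta_rot":[0,0,0],"travel":[0,0,3],"jaw":-0.75},
  {"delta_rot":[0,0,0],"travel":[0,0,3],"jaw":-0.75},
  {"delta_rot":[0,0,0],"travel":[0,0,2.5],"jaw":-0.75},
  {"delta_rot":[0,0,0],"travel":[0,0,1.5],"jaw":-0.75},
  {"delta_rot":[0,0,0],"travel":[0,0,0.7],"jaw":-0.75},
  {"delta_rot":[0,0,0],"travel":[0,0,0],"jaw":-0.75},
])

```text
time_s: 4.03
tcp_pos: [507.4, -39.5, 64.5]
tcp_rot: [[-0.449, 0.894, 0.0], [0.894, 0.449, 0.0], [-0.0, 0.0, -1.0]]
wrist_force: [-1.0, 0.8, -0.6]
opening: 10.8
```

```bash
cat > st.py <<'E'
from wr import *
from plant import readout, get_image
th=np.radians(26.64); t=np.array([543.5,-20.74]); R=np.array([[np.cos(th),-np.sin(th)],[np.sin(th),np.cos(th)]])
tr=lambda w:(R.T@(np.array(w)[:2]-t)).round(1)
def look(name,tag):
    s=readout.read_state(); print('t',round(s['time_s'],2),'tcp tray',tr(s['tcp_pos']),'z',round(s['tcp_pos'][2],1),'F',s['wrist_force'].round(1),'op',round(s['opening'],1))
    c=calibration(name); im,d=get_image(name); cv2.imwrite(f'pics/{tag}.png',im[:,:,::-1]); np.savez(f'{tag}.npz',im=im,d=d,**c)
    return im,d,c
E
python3 -c "
from st import *
look('wrist','w2')"
```

```text
t 4.03 tcp tray [-40.7  -0.6] z 64.5 F [-1.   0.8 -0.6] op 10.8
```

View pics/w2.png

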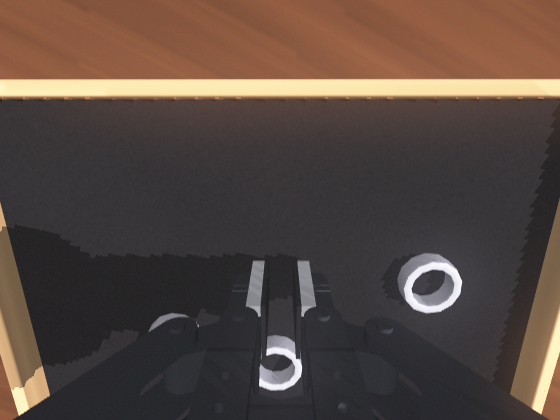

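The ring, at (280,366), is centred in the finger gap and the tips clear the deck. Pushing along tray +x.

Request:
jog_arm([
  {"delta_rot":[0,0,0],"travel":[0,0.5,0.1],"jaw":-0.75},
  {"delta_rot":[0,0,0],"travel":[0,0.5,0],"jaw":-0.75},
  {"delta_rot":[0,0,0],"travel":[0,0.5,0],"jaw":-0.75},
  {"delta_rot":[0,0,0],"travel":[0,0.5,0],"jaw":-0.75},
  {"delta_rot":[0,0,0],"travel":[0,0.5,0],"jaw":-0.75},
  {"delta_rot":[0,0,0],"travel":[0,0.5,0],"jaw":-0.75},
  {"delta_rot":[0,0,0],"travel":[0,0.5,0],"jaw":-0.75},
  {"delta_rot":[0,0,0],"travel":[0,0.5,0],"jaw":-0.75},
  {"delta_rot":[0,0,0],"travel":[0,0.5,0],"jaw":-0.75},
  {"delta_rot":[0,0,0],"travel":[0,0.5,0],"jaw":-0.75},
  {"delta_rot":[0,0,0],"travel":[0,0.5,0],"jaw":-0.75},
  {"delta_rot":[0,0,0],"travel":[0,0.5,0],"jaw":-0.75},
  {"delta_rot":[0,0,0],"travel":[0,0.5,0],"jaw":-0.75},
  {"delta_rot":[0,0,0],"travel":[0,0.5,0],"jaw":-0.75},
])

```text
time_s: 5.82
tcp_pos: [570.1, -7.9, 63.3]
tcp_rot: [[-0.449, 0.894, -0.0], [0.894, 0.449, 0.0], [0.0, -0.0, -1.0]]
wrist_force: [1.0, 0.3, -0.0]
opening: 10.8
```

```bash
python3 -c "
from st import *
look('wrist','w3')"
```

```text
t 5.83 tcp tray [29.5 -0.5] z 63.3 F [ 1.   0.3 -0. ] op 10.8
```

View pics/w3.png

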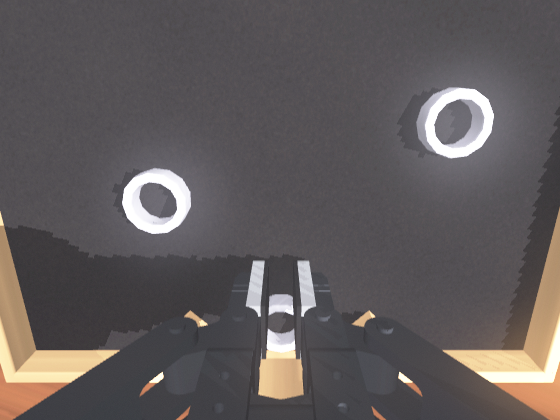

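The ring is nestled in the finger gap at (280,320), with the gate just beyond at (280,375). Continuing.

Request:
jog_arm([
  {"delta_rot":[0,0,0],"travel":[0,0.5,0],"jaw":-0.75},
  {"delta_rot":[0,0,0],"travel":[0,0.5,0],"jaw":-0.75},
  {"delta_rot":[0,0,0],"travel":[0,0.5,0],"jaw":-0.75},
  {"delta_rot":[0,0,0],"travel":[0,0.5,0],"jaw":-0.75},
  {"delta_rot":[0,0,0],"travel":[0,0.5,0],"jaw":-0.75},
  {"delta_rot":[0,0,0],"travel":[0,0,0],"jaw":-0.75},
])

```text
time_s: 6.62
tcp_pos: [592.4, 3.3, 63.2]
tcp_rot: [[-0.449, 0.894, -0.0], [0.894, 0.449, -0.0], [0.0, -0.0, -1.0]]
wrist_force: [0.4, 0.1, -0.1]
opening: 10.9
```

```bash
python3 -c "
from st import *
look('wrist','w4')"
```

```text
t 6.62 tcp tray [54.5 -0.5] z 63.2 F [ 0.4  0.1 -0.1] op 10.9
```

View pics/w4.png

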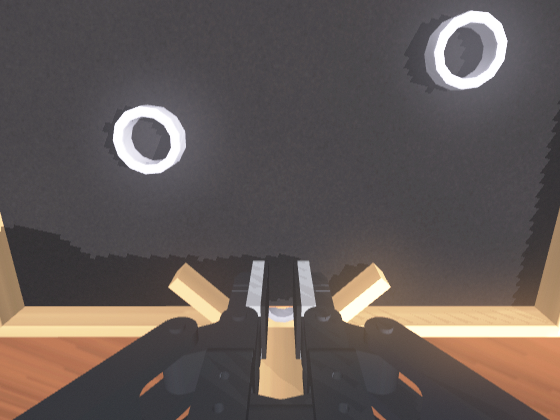

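The ring's rim shows at (281,314), apparently tipping over the edge. I lift and check.

Request:
jog_arm([
  {"delta_rot":[0,0,0],"travel":[0,-0.5,0],"jaw":-0.75},
  {"delta_rot":[0,0,0],"travel":[0,-3,-3],"jaw":-0.75},
  {"delta_rot":[0,0,0],"travel":[0,-3,-4],"jaw":-0.75},
  {"delta_rot":[0,0,0],"travel":[0,-2,-4],"jaw":-0.75},
  {"delta_rot":[0,0,0],"travel":[0,0,0],"jaw":-0.75},
])

```text
time_s: 7.3
tcp_pos: [516.4, -35.8, 177.2]
tcp_rot: [[-0.448, 0.894, 0.006], [0.894, 0.448, -0.001], [-0.003, 0.005, -1.0]]
wrist_force: [0.5, 0.0, 0.2]
opening: 10.5
```

```bash
python3 -c "
from st import *
im,d,c=look('wrist','w5')
for (u,v),ax,w in rings(im,c,(0,0,560,420)): print((round(u),round(v)),np.round(ax),tr(w))
im,d,c=look('top','t5')
cv2.imwrite('pics/t5.png',cv2.resize(im[155:265,235:355,::-1],None,fx=5,fy=5,interpolation=cv2.INTER_CUBIC))
"
```

```text
t 7.3 tcp tray [-30.9  -1.4] z 177.2 F [0.5 0.  0.2] op 10.5
(280, 378) [ 7. 51.] [126.1  -1.6]
(282, 317) [15. 22.] [63.9  0.2]
(306, 291) [17. 73.] [40.1 18.9]
(255, 291) [17. 78.] [ 39.7 -20.8]
(135, 285) [ 36. 118.] [  35.1 -115.3]
(216, 231) [35. 36.] [-11.1 -49.3]
(373, 191) [37. 37.] [-41.6  64.8]
(289, 125) [396. 502.] [-87.9   5. ]
t 7.35 tcp tray [-30.8  -1. ] z 174.9 F [-0.9  0.5 -0.7] op 10.6
```

View pics/w5.png

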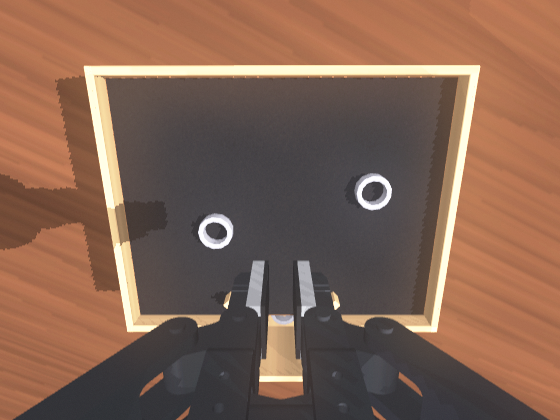

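View pics/t5.png

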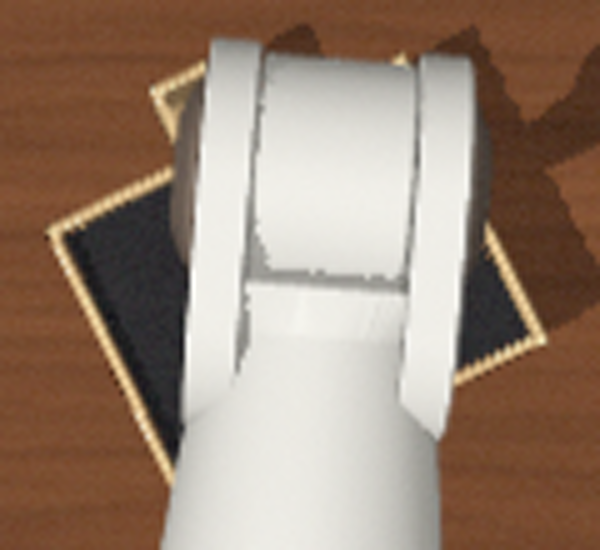

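The top view is blocked by the arm. In the wrist view a rim shows at (282,317), near the deck edge. I check its depth and the side view.

```bash
python3 -c "
from st import *
z=np.load('w5.npz');c={k:z[k] for k in ['K','origin','attitude']};d=z['d'];im=z['im']
for v in range(300,372,3):
    o,dr=ray(c,282,v); p=o+dr*d[v,282]; print(v,im[v,282],tr(p),p[2].round(1))
im,d,c=look('side','s5')
cv2.imwrite('pics/s5.png',cv2.resize(im[170:280,210:370,::-1],None,fx=5,fy=5,interpolation=cv2.INTER_CUBIC))
"
```

```text
300 [79 75 76] [55.3  0.1] 59.1
303 [78 73 75] [58.2  0.1] 59.0
306 [77 73 75] [61.6  0.1] 58.3
309 [78 74 75] [64.3  0.1] 58.7
312 [78 72 74] [66.7  0.1] 59.4
315 [173 147 133] [1.086e+02 1.000e-01] 4.6
318 [165 163 173] [1.08e+02 1.00e-01] 10.4
321 [198 196 209] [1.087e+02 1.000e-01] 14.3
324 [229 207 186] [1.196e+02 1.000e-01] 4.4
327 [191 156 118] [1.207e+02 1.000e-01] 7.8
330 [192 157 118] [1.21e+02 1.00e-01] 12.2
333 [193 155 116] [1.21e+02 1.00e-01] 16.8
336 [193 156 117] [1.215e+02 1.000e-01] 20.7
339 [193 156 117] [1.205e+02 1.000e-01] 26.4
342 [193 155 116] [1.212e+02 1.000e-01] 29.9
345 [192 155 116] [1.198e+02 1.000e-01] 35.8
348 [193 155 116] [1.202e+02 1.000e-01] 39.5
351 [193 156 118] [1.206e+02 1.000e-01] 43.1
354 [194 157 119] [1.213e+02 1.000e-01] 46.2
357 [207 166 125] [1.212e+02 1.000e-01] 50.1
360 [205 165 124] [1.212e+02 1.000e-01] 53.9
363 [207 166 125] [1.206e+02 1.000e-01] 58.3
366 [207 166 125] [1.208e+02 1.000e-01] 61.7
369 [207 165 124] [1.204e+02 1.000e-01] 65.6
t 7.4 tcp tray [-30.9  -0.7] z 173.4 F [-0.6  0.9 -1.7] op 10.7
```

View pics/s5.png

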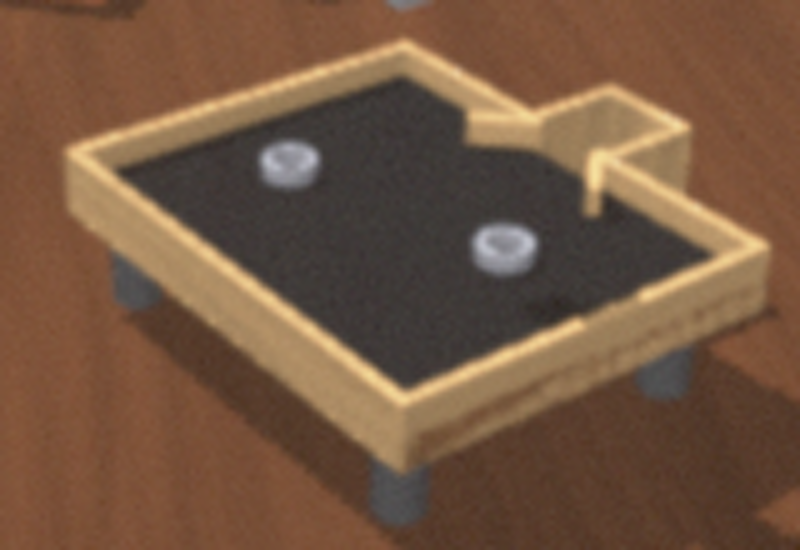

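B lies flat on the slot floor (top at z≈14, x≈109). For ring A at (−11, −48), I turn −50° and push diagonally onto the centre line.

Request:
jog_arm([
  {"delta_rot":[0,0,0],"travel":[-2.8,-0.3,0],"jaw":-0.75},
  {"delta_rot":[0,0,0],"travel":[-2.7,-0.3,0],"jaw":-0.75},
  {"delta_rot":[0,0,0],"travel":[-2.7,-0.3,0],"jaw":-0.75},
  {"delta_rot":[0,0,-10],"travel":[0,0,1],"jaw":-0.75},
  {"delta_rot":[0,0,-10],"travel":[0,0,1.5],"jaw":-0.75},
  {"delta_rot":[0,0,-10],"travel":[0,0,1.5],"jaw":-0.75},
  {"delta_rot":[0,0,-10],"travel":[0,0,1.5],"jaw":-0.75},
  {"delta_rot":[0,0,-10],"travel":[0,0,1.5],"jaw":-0.75},
  {"delta_rot":[0,0,0],"travel":[0,0,2],"jaw":-0.75},
  {"delta_rot":[0,0,0],"travel":[0,0,1.3],"jaw":-0.75},
  {"delta_rot":[0,0,0],"travel":[0,0,0],"jaw":-0.75},
  {"delta_rot":[0,0,0],"travel":[0,0,0],"jaw":-0.75},
])

```text
time_s: 8.95
tcp_pos: [545.2, -112.4, 70.6]
tcp_rot: [[-0.973, 0.231, 0.0], [0.231, 0.973, -0.0], [-0.0, -0.0, -1.0]]
wrist_force: [-0.1, -0.8, 0.3]
opening: 10.9
```

```bash
python3 -c "
from st import *
im,d,c=look('wrist','w6')
for (u,v),ax,w in rings(im,c,(0,0,560,420)): print((round(u),round(v)),np.round(ax),tr(w))
"
```

```text
t 8.95 tcp tray [-39.6 -82.7] z 70.6 F [-0.1 -0.8  0.3] op 10.9
(277, 354) [42. 55.] [-13.7 -52.2]
(306, 294) [15. 84.] [-44.7 -68.8]
(255, 294) [16. 84.] [-26.9 -83.8]
(103, 324) [ 51. 216.] [  37.5 -117.2]
(431, 223) [171. 377.] [-106.4  -61.9]
```

View pics/w6.png

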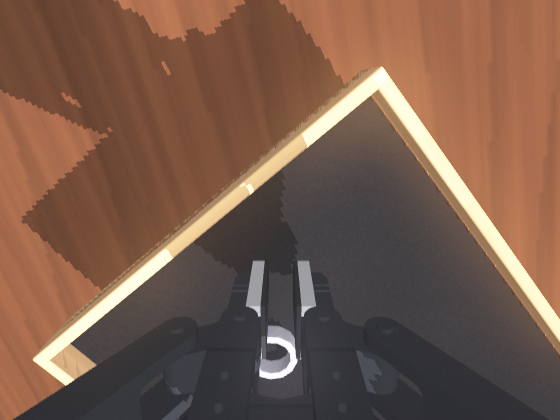

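Ring A sits in the gap at (278,352), on the push line. The tips are at z 70.6, so I lower 7 mm and push.

Request:
jog_arm([
  {"delta_rot":[0,0,0],"travel":[0,0,0.7],"jaw":-0.75},
  {"delta_rot":[0,0,0],"travel":[0,0.5,0],"jaw":-0.75},
  {"delta_rot":[0,0,0],"travel":[0,0.5,0],"jaw":-0.75},
  {"delta_rot":[0,0,0],"travel":[0,0.5,0],"jaw":-0.75},
  {"delta_rot":[0,0,0],"travel":[0,0.5,0],"jaw":-0.75},
  {"delta_rot":[0,0,0],"travel":[0,0.5,0],"jaw":-0.75},
  {"delta_rot":[0,0,0],"travel":[0,0.5,0],"jaw":-0.75},
  {"delta_rot":[0,0,0],"travel":[0,0.5,0],"jaw":-0.75},
  {"delta_rot":[0,0,0],"travel":[0,0.5,0],"jaw":-0.75},
  {"delta_rot":[0,0,0],"travel":[0,0.5,0],"jaw":-0.75},
  {"delta_rot":[0,0,0],"travel":[0,0.5,0],"jaw":-0.75},
  {"delta_rot":[0,0,0],"travel":[0,0.5,0],"jaw":-0.75},
  {"delta_rot":[0,0,0],"travel":[0,0.5,0],"jaw":-0.75},
  {"delta_rot":[0,0,0],"travel":[0,0.5,0],"jaw":-0.75},
  {"delta_rot":[0,0,0],"travel":[0,0.5,0],"jaw":-0.75},
  {"delta_rot":[0,0,0],"travel":[0,0.5,0],"jaw":-0.75},
  {"delta_rot":[0,0,0],"travel":[0,0,0],"jaw":-0.75},
])

```text
time_s: 11.12
tcp_pos: [562.3, -39.0, 63.3]
tcp_rot: [[-0.973, 0.23, -0.0], [0.23, 0.973, 0.0], [0.0, 0.0, -1.0]]
wrist_force: [0.4, -0.5, 1.0]
opening: 10.9
```

```bash
python3 -c "
from st import *
im,d,c=look('wrist','w7')
for (u,v),ax,w in rings(im,c,(0,0,560,420)): print((round(u),round(v)),np.round(ax),tr(w))
"
```

```text
t 11.12 tcp tray [  8.6 -24.8] z 63.3 F [ 0.4 -0.5  1. ] op 10.9
(279, 340) [28. 36.] [25.2 -4.1]
(480, 351) [52. 63.] [-40.8  58.9]
(281, 309) [28. 32.] [ 14.2 -16.2]
(305, 289) [19. 68.] [ -0.2 -17.2]
(255, 291) [17. 78.] [ 16.6 -30. ]
(57, 276) [ 16. 253.] [ 75.5 -88.9]
(544, 31) [ 19. 359.] [-124.3  -42.9]
(172, 33) [ 27. 451.] [ -27.5 -123.3]
```

View pics/w7.png

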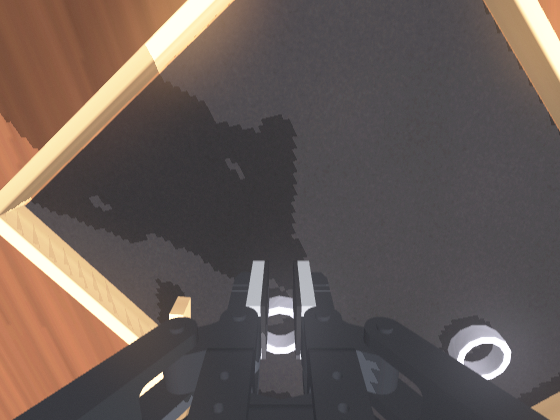

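```bash
python3 -c "
from st import *
for f,tcp,dr in (('w7',(8.6,-24.8),(.643,.766)),('w3',(29.5,-.5),(1,0))):
    z=np.load(f+'.npz');c={k:z[k] for k in ['K','origin','attitude']};im=z['im']
    col=im[290:380,281].mean(1); v=290+np.max(np.where(col[:70]>150)); p=tr(onz(c,281,v,70)); dr=np.array(dr)
    print(f,v,p,'front edge beyond tcp',(p-tcp)@dr,'centre',p-13*dr)
    print(col.astype(int).tolist())
"
```

```text
w7 353 [28.9  1.7] front edge beyond tcp 33.3519 centre [20.541 -8.258]
[88, 79, 73, 73, 73, 88, 154, 186, 188, 184, 184, 185, 188, 190, 190, 195, 203, 252, 255, 255, 255, 255, 255, 251, 165, 92, 93, 90, 92, 93, 91, 91, 92, 82, 78, 76, 76, 74, 77, 77, 75, 75, 76, 75, 89, 151, 182, 184, 185, 183, 184, 183, 183, 183, 185, 186, 195, 246, 254, 255, 255, 255, 255, 241, 89, 88, 86, 87, 88, 88, 87, 85, 86, 86, 85, 87, 84, 85, 86, 85, 84, 84, 84, 84, 83, 83, 82, 82, 80, 82]
w3 359 [65.3  0.3] front edge beyond tcp 35.8 centre [52.3  0.3]
[71, 73, 73, 73, 158, 197, 196, 195, 196, 198, 202, 205, 205, 201, 209, 231, 241, 240, 236, 234, 231, 201, 130, 93, 92, 91, 93, 93, 93, 94, 93, 93, 91, 92, 93, 93, 93, 93, 86, 78, 77, 78, 77, 136, 185, 198, 198, 199, 202, 202, 203, 208, 210, 210, 222, 247, 255, 255, 255, 255, 255, 255, 248, 224, 225, 225, 225, 220, 202, 182, 182, 183, 182, 183, 183, 181, 182, 182, 182, 182, 181, 182, 182, 182, 182, 181, 181, 183, 184, 183]
```

A's centre is at (20.5, −8.3), on track. I push 11 mm more, back off, lift and turn back, set down behind it and push straight through.

Request:
jog_arm([
  {"delta_rot":[0,0,0],"travel":[0,0.4,0],"jaw":-0.75},
  {"delta_rot":[0,0,0],"travel":[0,0.4,0],"jaw":-0.75},
  {"delta_rot":[0,0,0],"travel":[0,0.3,0],"jaw":-0.75},
  {"delta_rot":[0,0,0],"travel":[0,0,0],"jaw":-0.75},
  {"delta_rot":[0,0,0],"travel":[0,-0.5,0],"jaw":-0.75},
  {"delta_rot":[0,0,0],"travel":[0,-1.5,0],"jaw":-0.75},
  {"delta_rot":[0,0,0],"travel":[0,0,-3],"jaw":-0.75},
  {"delta_rot":[0,0,0],"travel":[0,0,-3],"jaw":-0.75},
  {"delta_rot":[0,0,10],"travel":[0,0,0],"jaw":-0.75},
  {"delta_rot":[0,0,10],"travel":[0,0,0],"jaw":-0.75},
  {"delta_rot":[0,0,10],"travel":[0,0,0],"jaw":-0.75},
  {"delta_rot":[0,0,10],"travel":[0,0,0],"jaw":-0.75},
  {"delta_rot":[0,0,10],"travel":[0,0,0],"jaw":-0.75},
  {"delta_rot":[0,0,0],"travel":[1.1,-0.7,0],"jaw":-0.75},
  {"delta_rot":[0,0,0],"travel":[1.0,-0.7,0],"jaw":-0.75},
  {"delta_rot":[0,0,0],"travel":[1.0,-0.6,0],"jaw":-0.75},
  {"delta_rot":[0,0,0],"travel":[0,0,0],"jaw":-0.75},
])

```text
time_s: 13.3
tcp_pos: [527.7, -28.9, 123.6]
tcp_rot: [[-0.45, 0.893, 0.0], [0.893, 0.45, -0.0], [-0.0, 0.0, -1.0]]
wrist_force: [0.0, 0.2, 0.4]
opening: 10.3
```

```bash
python3 -c "
from st import *
im,d,c=look('wrist','w8')
for (u,v),ax,w in rings(im,c,(0,0,560,420)): print((round(u),round(v)),np.round(ax),tr(w))
"
```

```text
t 13.3 tcp tray [-17.8  -0.2] z 123.6 F [0.  0.2 0.4] op 10.3
(87, 332) [16. 83.] [  49.8 -123.9]
(282, 299) [37. 42.] [25.5  1.3]
(307, 296) [15. 90.] [22.9 16.6]
(255, 293) [16. 77.] [ 20.9 -15.4]
(395, 196) [45. 46.] [-41.6  65. ]
(501, 186) [168. 313.] [-47.7 123.1]
(64, 112) [ 68. 283.] [ -87. -113.]
```

View pics/w8.png

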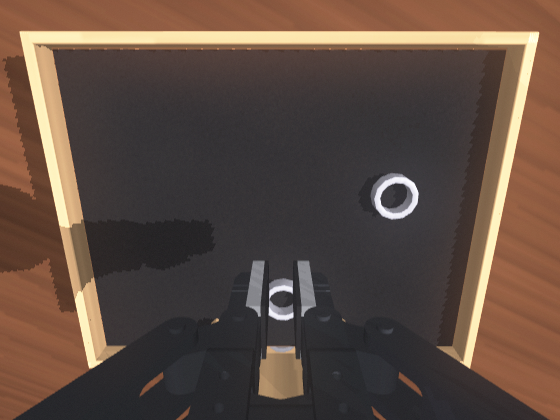

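A is at (25.5, ~1), in front of the gap, and ring C at (−41.6, 65). Lowering and pushing.

Request:
jog_arm([
  {"delta_rot":[0,0,0],"travel":[0.05,0,2.5],"jaw":-0.75},
  {"delta_rot":[0,0,0],"travel":[0,0,2.2],"jaw":-0.75},
  {"delta_rot":[0,0,0],"travel":[0,0,1.3],"jaw":-0.75},
  {"delta_rot":[0,0,0],"travel":[0,0,0],"jaw":-0.75},
  {"delta_rot":[0,0,0],"travel":[0,0.5,0],"jaw":-0.75},
  {"delta_rot":[0,0,0],"travel":[0,0.5,0],"jaw":-0.75},
  {"delta_rot":[0,0,0],"travel":[0,0.5,0],"jaw":-0.75},
  {"delta_rot":[0,0,0],"travel":[0,0.5,0],"jaw":-0.75},
  {"delta_rot":[0,0,0],"travel":[0,0.5,0],"jaw":-0.75},
  {"delta_rot":[0,0,0],"travel":[0,0.5,0],"jaw":-0.75},
  {"delta_rot":[0,0,0],"travel":[0,0.5,0],"jaw":-0.75},
  {"delta_rot":[0,0,0],"travel":[0,0.5,0],"jaw":-0.75},
  {"delta_rot":[0,0,0],"travel":[0,0.5,0],"jaw":-0.75},
])

```text
time_s: 14.98
tcp_pos: [568.7, -8.6, 63.3]
tcp_rot: [[-0.449, 0.894, -0.0], [0.894, 0.449, -0.0], [-0.0, -0.0, -1.0]]
wrist_force: [-0.8, -0.3, -0.6]
opening: 10.6
```

```bash
python3 -c "
from st import *
im,d,c=look('wrist','w9')
"
```

```text
t 14.97 tcp tray [27.9 -0.5] z 63.3 F [-0.8 -0.3 -0.6] op 10.6
```

View pics/w9.png

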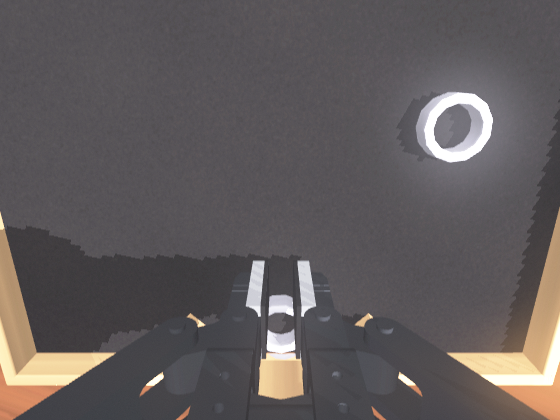

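Same picture as with B: the ring sits in the gap at (281,322). Finishing the push, then lifting.

Request:
jog_arm([
  {"delta_rot":[0,0,0],"travel":[0,0.5,0],"jaw":-0.75},
  {"delta_rot":[0,0,0],"travel":[0,0.5,0],"jaw":-0.75},
  {"delta_rot":[0,0,0],"travel":[0,0.5,0],"jaw":-0.75},
  {"delta_rot":[0,0,0],"travel":[0,0.5,0],"jaw":-0.75},
  {"delta_rot":[0,0,0],"travel":[0,0.5,0],"jaw":-0.75},
  {"delta_rot":[0,0,0],"travel":[0,0.2,0],"jaw":-0.75},
  {"delta_rot":[0,0,0],"travel":[0,0,0],"jaw":-0.75},
  {"delta_rot":[0,0,0],"travel":[0,-0.5,0],"jaw":-0.75},
  {"delta_rot":[0,0,0],"travel":[0,-3,-3],"jaw":-0.75},
  {"delta_rot":[0,0,0],"travel":[0,-3,-4],"jaw":-0.75},
  {"delta_rot":[0,0,0],"travel":[0,-2,-4],"jaw":-0.75},
  {"delta_rot":[0,0,0],"travel":[0,0,0],"jaw":-0.75},
  {"delta_rot":[0,0,0],"travel":[0,0,0],"jaw":-0.75},
])

```text
time_s: 16.65
tcp_pos: [516.4, -34.9, 172.8]
tcp_rot: [[-0.449, 0.894, 0.0], [0.894, 0.449, 0.0], [0.0, 0.0, -1.0]]
wrist_force: [0.6, 0.2, -0.0]
opening: 10.8
```

```bash
python3 -c "
from st import *
im,d,c=look('wrist','w10')
for (u,v),ax,w in rings(im,c,(0,0,560,420)): print((round(u),round(v)),np.round(ax),tr(w))
for v in range(303,345,3):
    o,dr=ray(c,282,v); p=o+dr*d[v,282]; print(v,im[v,282],tr(p),p[2].round(1))
"
```

```text
t 16.65 tcp tray [-30.5  -0.5] z 172.8 F [ 0.6  0.2 -0. ] op 10.8
(280, 384) [14. 44.] [1.269e+02 1.000e-01]
(282, 322) [11. 24.] [65.2  1.3]
(306, 294) [15. 87.] [39.9 20.2]
(255, 291) [17. 78.] [ 36.7 -19.2]
(129, 293) [51. 90.] [  38.7 -117.1]
(373, 193) [37. 38.] [-41.7  64.8]
(296, 143) [385. 474.] [-76.6  10.2]
303 [79 74 77] [54.3  1.3] 60.0
306 [79 74 76] [58.3  1.3] 58.2
309 [78 74 75] [60.3  1.3] 59.5
312 [80 75 76] [63.3  1.3] 59.3
315 [81 77 77] [66.6  1.3] 58.7
318 [172 136 119] [69.4  1.3] 58.9
321 [167 164 174] [108.6   1.6] 8.9
324 [184 183 194] [108.3   1.6] 14.1
327 [219 211 214] [111.4   1.6] 14.6
330 [200 162 122] [120.9   1.6] 6.7
333 [193 158 119] [120.8   1.6] 11.5
336 [192 156 118] [121.    1.6] 15.8
339 [193 156 117] [121.1   1.6] 20.3
342 [194 157 118] [120.8   1.5] 25.0
```

View pics/w10.png

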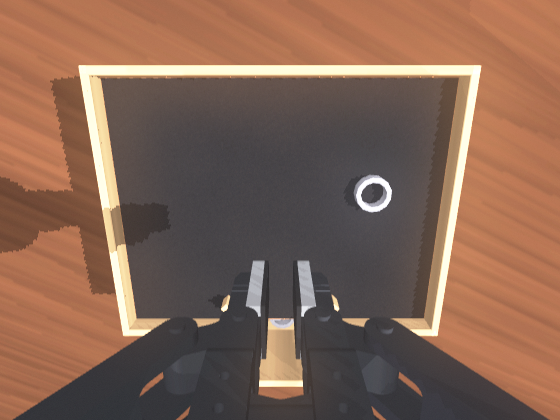

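The deck is clear except for C at (−41.7, 65), so A has gone in as well. For C, I turn +45° and push diagonally towards the centre line.

Request:
jog_arm([
  {"delta_rot":[0,0,0],"travel":[2.3,-1.0,0],"jaw":-0.75},
  {"delta_rot":[0,0,0],"travel":[2.3,-1.0,0],"jaw":-0.75},
  {"delta_rot":[0,0,0],"travel":[2.3,-0.9,0],"jaw":-0.75},
  {"delta_rot":[0,0,0],"travel":[2.4,-0.9,0],"jaw":-0.75},
  {"delta_rot":[0,0,9],"travel":[0,0,1],"jaw":-0.75},
  {"delta_rot":[0,0,9],"travel":[0,0,1.5],"jaw":-0.75},
  {"delta_rot":[0,0,9],"travel":[0,0,1.5],"jaw":-0.75},
  {"delta_rot":[0,0,9],"travel":[0,0,1.5],"jaw":-0.75},
  {"delta_rot":[0,0,9],"travel":[0,0,1.5],"jaw":-0.75},
  {"delta_rot":[0,0,0],"travel":[0,0,2],"jaw":-0.75},
  {"delta_rot":[0,0,0],"travel":[0,0,0],"jaw":-0.75},
  {"delta_rot":[0,0,0],"travel":[0,0,0],"jaw":-0.75},
])

```text
time_s: 18.2
tcp_pos: [440.8, 31.3, 83.3]
tcp_rot: [[0.314, 0.949, -0.001], [0.949, -0.314, -0.0], [-0.0, -0.001, -1.0]]
wrist_force: [-0.4, -0.8, 1.1]
opening: 10.8
```

```bash
python3 -c "
from st import *
im,d,c=look('wrist','w11')
for (u,v),ax,w in rings(im,c,(240,300,330,420)): print((round(u),round(v)),np.round(ax),tr(w))
"
```

```text
t 18.2 tcp tray [-68.4  92.6] z 83.3 F [-0.4 -0.8  1.1] op 10.8
(282, 343) [19. 32.] [-37.5  62.3]
(280, 317) [25. 32.] [-49.5  73. ]
```

View pics/w11.png

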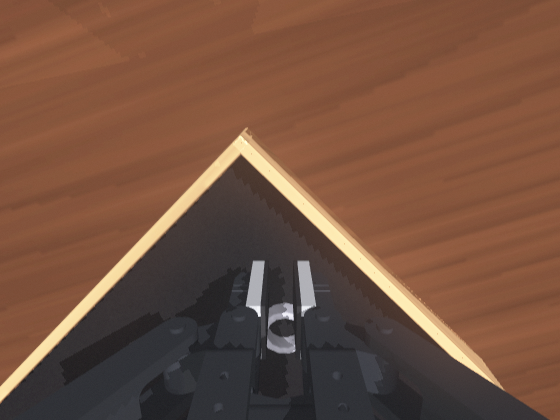

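Ring C is centred in the gap at (281,328) and the fingers stay inside the fence. Lowering 20 mm and pushing.

Request:
jog_arm([
  {"delta_rot":[0,0,0],"travel":[0,0,1.2],"jaw":-0.75},
  {"delta_rot":[0,0,0],"travel":[0,0,0.8],"jaw":-0.75},
  {"delta_rot":[0,0,0],"travel":[0,0,0],"jaw":-0.75},
  {"delta_rot":[0,0,0],"travel":[0,0.5,0],"jaw":-0.75},
  {"delta_rot":[0,0,0],"travel":[0,0.5,0],"jaw":-0.75},
  {"delta_rot":[0,0,0],"travel":[0,0.5,0],"jaw":-0.75},
  {"delta_rot":[0,0,0],"travel":[0,0.5,0],"jaw":-0.75},
  {"delta_rot":[0,0,0],"travel":[0,0.5,0],"jaw":-0.75},
  {"delta_rot":[0,0,0],"travel":[0,0.5,0],"jaw":-0.75},
  {"delta_rot":[0,0,0],"travel":[0,0.5,0],"jaw":-0.75},
  {"delta_rot":[0,0,0],"travel":[0,0.5,0],"jaw":-0.75},
  {"delta_rot":[0,0,0],"travel":[0,0.5,0],"jaw":-0.75},
  {"delta_rot":[0,0,0],"travel":[0,0.5,0],"jaw":-0.75},
  {"delta_rot":[0,0,0],"travel":[0,0.5,0],"jaw":-0.75},
  {"delta_rot":[0,0,0],"travel":[0,0.5,0],"jaw":-0.75},
  {"delta_rot":[0,0,0],"travel":[0,0.5,0],"jaw":-0.75},
  {"delta_rot":[0,0,0],"travel":[0,0.5,0],"jaw":-0.75},
  {"delta_rot":[0,0,0],"travel":[0,0.5,0],"jaw":-0.75},
  {"delta_rot":[0,0,0],"travel":[0,0.5,0],"jaw":-0.75},
  {"delta_rot":[0,0,0],"travel":[0,0.5,0],"jaw":-0.75},
])

```text
time_s: 20.75
tcp_pos: [521.9, 4.4, 63.3]
tcp_rot: [[0.314, 0.949, -0.0], [0.949, -0.314, 0.0], [0.0, -0.0, -1.0]]
wrist_force: [-0.1, 0.9, -0.1]
opening: 10.6
```

```bash
python3 -c "
from st import *
im,d,c=look('wrist','w12')
col=im[290:380,281].mean(1); v=290+np.max(np.where(col[:75]>150)); p=tr(onz(c,281,v,70)); print(v,p,p-13*np.array([.707,-.707]))
"
```

```text
t 20.75 tcp tray [-8.1 32.2] z 63.3 F [-0.1  0.9 -0.1] op 10.6
351 [14. 10.] [ 4.809 19.191]
```

View pics/w12.png

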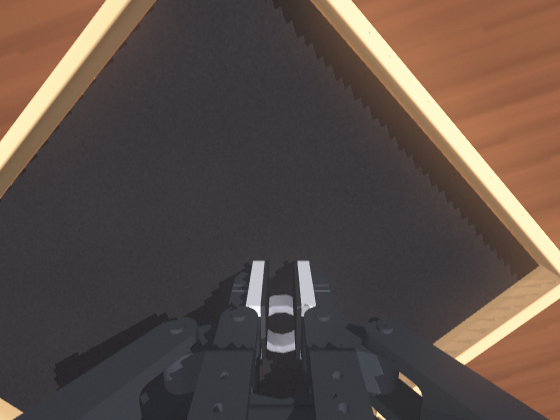

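C is at about (5, 19), on track. I push 26 mm more, then re-approach along the centre line.

Request:
jog_arm([
  {"delta_rot":[0,0,0],"travel":[0,0.5,0],"jaw":-0.75},
  {"delta_rot":[0,0,0],"travel":[0,0.5,0],"jaw":-0.75},
  {"delta_rot":[0,0,0],"travel":[0,0.5,0],"jaw":-0.75},
  {"delta_rot":[0,0,0],"travel":[0,0.5,0],"jaw":-0.75},
  {"delta_rot":[0,0,0],"travel":[0,0.3,0],"jaw":-0.75},
  {"delta_rot":[0,0,0],"travel":[0,0.3,0],"jaw":-0.75},
  {"delta_rot":[0,0,0],"travel":[0,0,0],"jaw":-0.75},
  {"delta_rot":[0,0,0],"travel":[0,-0.5,0],"jaw":-0.75},
  {"delta_rot":[0,0,0],"travel":[0,-1.5,0],"jaw":-0.75},
  {"delta_rot":[0,0,0],"travel":[0,0,-3],"jaw":-0.75},
  {"delta_rot":[0,0,-9],"travel":[0,0,-3],"jaw":-0.75},
  {"delta_rot":[0,0,-9],"travel":[0,0,0],"jaw":-0.75},
  {"delta_rot":[0,0,-9],"travel":[0,0,0],"jaw":-0.75},
  {"delta_rot":[0,0,-9],"travel":[0,0,0],"jaw":-0.75},
  {"delta_rot":[0,0,-9],"travel":[0,0,0],"jaw":-0.75},
  {"delta_rot":[0,0,0],"travel":[-1.4,-0.7,0],"jaw":-0.75},
  {"delta_rot":[0,0,0],"travel":[-1.4,-0.7,0],"jaw":-0.75},
  {"delta_rot":[0,0,0],"travel":[0,0,0],"jaw":-0.75},
  {"delta_rot":[0,0,0],"travel":[0,0,0],"jaw":-0.75},
])

```text
time_s: 23.18
tcp_pos: [527.2, -29.0, 123.3]
tcp_rot: [[-0.447, 0.894, -0.0], [0.894, 0.447, 0.0], [0.0, 0.0, -1.0]]
wrist_force: [0.4, -0.5, 1.1]
opening: 10.6
```

```bash
python3 -c "
from st import *
im,d,c=look('wrist','w13')
for (u,v),ax,w in rings(im,c,(265,270,296,340)): print((round(u),round(v)),np.round(ax),tr(w))
"
```

```text
t 23.18 tcp tray [-18.2  -0.1] z 123.3 F [ 0.4 -0.5  1.1] op 10.6
(278, 295) [39. 42.] [21.5 -1. ]
```

View pics/w13.png

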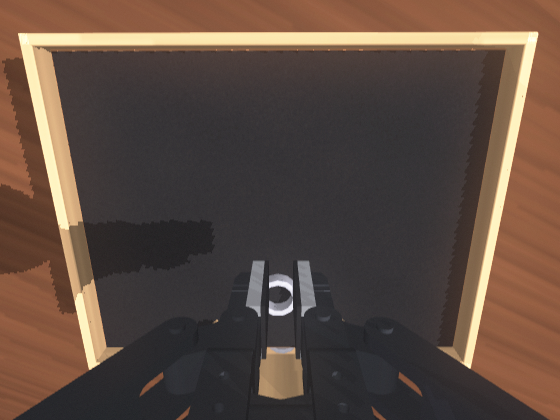

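C is at (21.5, −1), in front of the gap. Lowering and pushing through.

Request:
jog_arm([
  {"delta_rot":[0,0,0],"travel":[-0.05,0,2.5],"jaw":-0.75},
  {"delta_rot":[0,0,0],"travel":[0,0,2.2],"jaw":-0.75},
  {"delta_rot":[0,0,0],"travel":[0,0,1.3],"jaw":-0.75},
  {"delta_rot":[0,0,0],"travel":[0,0,0],"jaw":-0.75},
  {"delta_rot":[0,0,0],"travel":[0,0.5,0],"jaw":-0.75},
  {"delta_rot":[0,0,0],"travel":[0,0.5,0],"jaw":-0.75},
  {"delta_rot":[0,0,0],"travel":[0,0.5,0],"jaw":-0.75},
  {"delta_rot":[0,0,0],"travel":[0,0.5,0],"jaw":-0.75},
  {"delta_rot":[0,0,0],"travel":[0,0.5,0],"jaw":-0.75},
  {"delta_rot":[0,0,0],"travel":[0,0.5,0],"jaw":-0.75},
  {"delta_rot":[0,0,0],"travel":[0,0.5,0],"jaw":-0.75},
  {"delta_rot":[0,0,0],"travel":[0,0.5,0],"jaw":-0.75},
  {"delta_rot":[0,0,0],"travel":[0,0.5,0],"jaw":-0.75},
])

```text
time_s: 24.85
tcp_pos: [568.0, -8.8, 63.3]
tcp_rot: [[-0.449, 0.894, 0.0], [0.894, 0.449, 0.0], [0.0, 0.0, -1.0]]
wrist_force: [1.0, -0.5, 1.2]
opening: 10.7
```

```bash
python3 -c "
from st import *
im,d,c=look('wrist','w14')
"
```

```text
t 24.85 tcp tray [27.3 -0.3] z 63.3 F [ 1.  -0.5  1.2] op 10.7
```

View pics/w14.png

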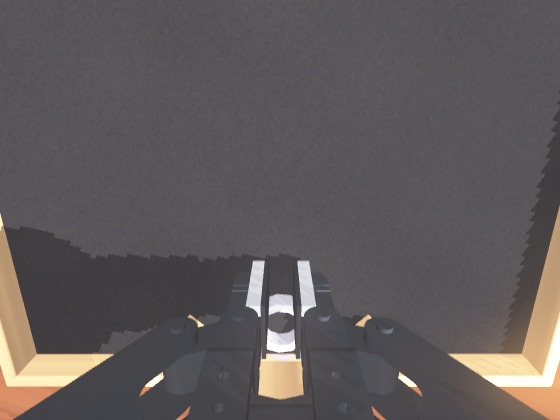

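The ring is held centrally at (281,322). Final push, then I lift well clear to check the slot.

Request:
jog_arm([
  {"delta_rot":[0,0,0],"travel":[0,0.5,0],"jaw":-0.75},
  {"delta_rot":[0,0,0],"travel":[0,0.5,0],"jaw":-0.75},
  {"delta_rot":[0,0,0],"travel":[0,0.5,0],"jaw":-0.75},
  {"delta_rot":[0,0,0],"travel":[0,0.5,0],"jaw":-0.75},
  {"delta_rot":[0,0,0],"travel":[0,0.5,0],"jaw":-0.75},
  {"delta_rot":[0,0,0],"travel":[0,0.3,0],"jaw":-0.75},
  {"delta_rot":[0,0,0],"travel":[0,0,0],"jaw":-0.75},
  {"delta_rot":[0,0,0],"travel":[0,-0.5,0],"jaw":-0.75},
  {"delta_rot":[0,0,0],"travel":[0,-2,-3],"jaw":-0.75},
  {"delta_rot":[0,0,0],"travel":[0,0,-4],"jaw":-0.75},
  {"delta_rot":[0,0,0],"travel":[3,0,-4],"jaw":-0.75},
  {"delta_rot":[0,0,0],"travel":[4,0,-4],"jaw":-0.75},
  {"delta_rot":[0,0,0],"travel":[4,1,-2],"jaw":-0.75},
  {"delta_rot":[0,0,0],"travel":[0,2,0],"jaw":-0.75},
  {"delta_rot":[0,0,0],"travel":[0,0,0],"jaw":-0.75},
  {"delta_rot":[0,0,0],"travel":[0,0,0],"jaw":-0.75},
])

```text
time_s: 26.9
tcp_pos: [547.3, 103.6, 232.9]
tcp_rot: [[-0.448, 0.894, -0.001], [0.894, 0.448, -0.0], [0.0, -0.001, -1.0]]
wrist_force: [0.2, -0.3, -0.5]
opening: 10.6
```

```bash
python3 -c "
from st import *
im,d,c=look('wrist','w15')
im,d,c=look('top','t15')
cv2.imwrite('pics/t15.png',cv2.resize(im[155:265,235:355,::-1],None,fx=5,fy=5,interpolation=cv2.INTER_CUBIC))
"
```

```text
t 26.9 tcp tray [ 59.1 109.4] z 232.9 F [ 0.2 -0.3 -0.5] op 10.6
t 26.95 tcp tray [ 59.1 109.3] z 233.0 F [-0.4  0.5  0.8] op 10.8
```

View pics/w15.png

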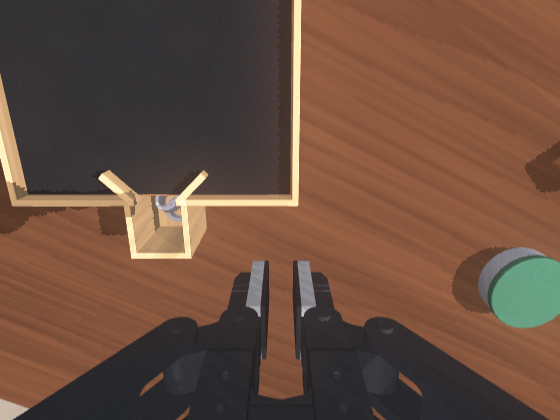

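View pics/t15.png

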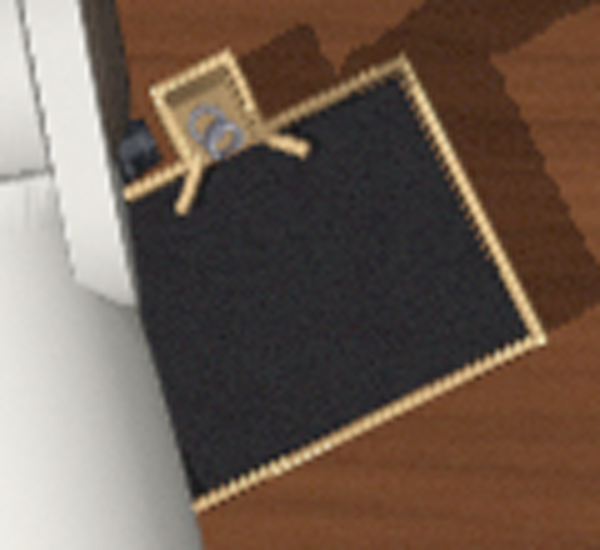

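The deck is empty, and the rings are overlapping in the slot, at (205,125) and (222,138) in the top crop. I check their heights by depth and the bystanders' positions.

```bash
python3 -c "
from st import *
for f in ('w15','t15'):
    z=np.load(f+'.npz');c={k:z[k] for k in ['K','origin','attitude']};d=z['d'];im=z['im']
    hsv=cv2.cvtColor(im,cv2.COLOR_RGB2HSV); pts=[]
    for v in range(0,420):
        for u in range(0,560):
            if d[v,u]<=0: continue
            if f=='w15' and not(120<u<215 and 180<v<260): continue
            if f=='t15' and not(262<u<292 and 160<v<190): continue
            o,dr=ray(c,u,v);p=o+dr*d[v,u];q=tr(p)
            if 71<q[0]<120 and abs(q[1])<21 and hsv[v,u,1]<75: pts.append((*q,p[2]))
    pts=np.array(pts); print(f,len(pts),'z max',pts[:,2].max(),np.percentile(pts[:,2],[5,50,95]).round(1),pts.min(0),pts.max(0))
z=np.load('w15.npz')['im'];cv2.imwrite('pics/w15c.png',cv2.resize(z[160:270,90:220,::-1],None,fx=6,fy=5.4,interpolation=cv2.INTER_CUBIC))
a=np.load('side0.npz')['im'].astype(int); im,d,c=look('side','s15')
e=np.abs(a-im).sum(2)
for n,(x0,y0,x1,y1) in dict(tin=(250,145,290,170),bar=(193,150,238,175),jar=(195,320,250,395),mandrel=(320,285,372,385)).items(): print(n,np.median(e[y0:y1,x0:x1]))
"
```

```text
w15 395 z max 73.45604805906459 [ 7.7 27.8 38.5] [ 71.4        -19.7          3.46712717] [116.3         20.5         73.45604806]
t15 72 z max 73.11822984573246 [ 4.5 20.4 41. ] [ 71.7        -16.2          3.17077298] [116.5         20.5         73.11822985]
t 27.0 tcp tray [ 59.1 109.3] z 233.1 F [ 0.   0.5 -0.4] op 10.9
tin 9.0
bar 11.0
jar 11.0
mandrel 14.0
```

View pics/w15c.png

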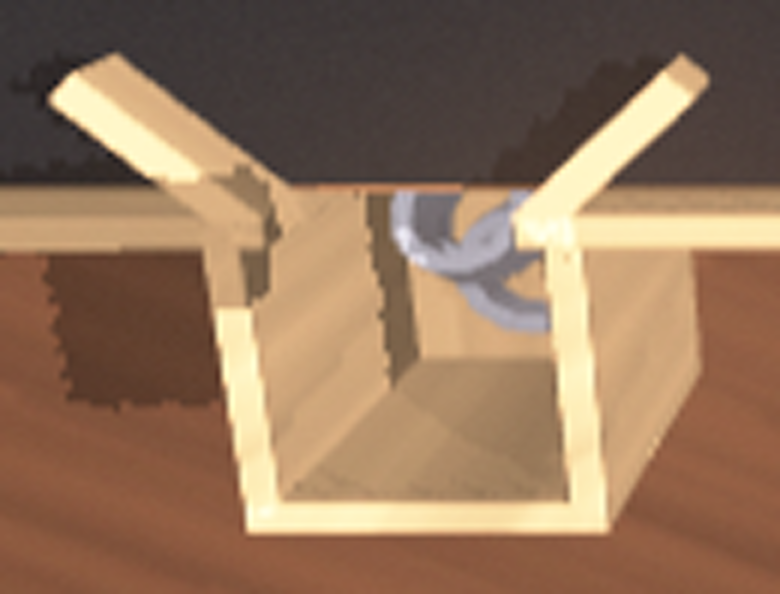

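View pics/s15.png

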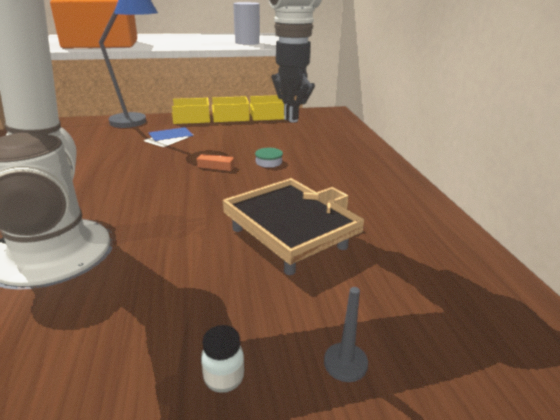

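From here I can make out two rings, one leaning on the other. There is plenty of time, so I move the camera nearly above the slot to confirm the third ring and the heights.

Request:
jog_arm([
  {"delta_rot":[0,0,0],"travel":[-1,2,0],"jaw":-0.75},
  {"delta_rot":[0,0,0],"travel":[-2,2,0],"jaw":-0.75},
  {"delta_rot":[0,0,0],"travel":[-2,2,0],"jaw":-0.75},
  {"delta_rot":[0,0,0],"travel":[-1,2,0],"jaw":-0.75},
  {"delta_rot":[0,0,0],"travel":[0,0,0],"jaw":-0.75},
  {"delta_rot":[0,0,0],"travel":[0,0,0],"jaw":-0.75},
])

```text
time_s: 27.8
tcp_pos: [645.7, 86.3, 233.3]
tcp_rot: [[-0.449, 0.894, -0.001], [0.894, 0.449, -0.0], [0.0, -0.001, -1.0]]
wrist_force: [-0.0, -0.0, 0.4]
opening: 10.9
```

```bash
python3 -c "
from st import *
im,d,c=look('wrist','w16')
# slot centre pixel
p=np.array([*(R@[96,0]+t),30]); u,v=proj(c,p); print(u,v)
u,v=int(u),int(v); x0,y0=max(u-55,0),max(v-50,0)
cv2.imwrite('pics/w16c.png',cv2.resize(im[y0:v+50,x0:u+55,::-1],None,fx=6,fy=6,interpolation=cv2.INTER_CUBIC)); print(x0,y0)
hsv=cv2.cvtColor(im,cv2.COLOR_RGB2HSV); pts=[]
for vv in range(y0,v+50):
    for uu in range(x0,u+55):
        o,dr=ray(c,uu,vv);p=o+dr*d[vv,uu];q=tr(p)
        if 71<q[0]<120 and abs(q[1])<21 and hsv[vv,uu,1]<70: pts.append((uu-x0,vv-y0,*q,round(p[2],1)))
pts=np.array(pts); print(len(pts)); s=pts[:,4].argsort()[::-1]; print(pts[s[::max(1,len(s)//30)]])
"
```

```text
t 27.8 tcp tray [139.3  49.8] z 233.3 F [-0.  -0.   0.4] op 10.9
226.80808162425433 130.40848710747915
171 80
805
[[ 21.   27.   72.6 -20.9  72.9]
 [ 59.   42.   87.5   4.5  38.2]
 [ 53.   47.   92.1  -1.3  37.4]
 [ 49.   44.   89.5  -5.   36.7]
 [ 49.   47.   92.2  -5.2  36.1]
 [ 50.   49.   94.1  -4.5  35.3]
 [ 61.   35.   81.6   6.   34.4]
 [ 49.   49.   94.3  -5.7  33.5]
 [ 54.   50.   95.3  -1.3  32.6]
 [ 41.   37.   83.6 -12.8  31.8]
 [ 61.   28.   75.6   5.9  30.9]
 [ 42.   33.   80.2 -12.1  29.6]
 [ 41.   31.   78.5 -13.2  28.2]
 [ 59.   26.   74.    3.6  27.3]
 [ 55.   25.   73.2  -0.2  26.3]
 [ 55.   24.   72.3  -0.3  25.5]
 [ 44.   34.   81.4 -11.1  24.8]
 [ 45.   37.   84.3 -10.6  23.3]
 [ 58.   50.   96.5   1.   22.1]
 [ 63.   47.   93.9   5.7  20.4]
 [ 65.   45.   92.1   7.5  18.8]
 [ 71.   52.   99.1  12.7  15.7]
 [ 71.   46.   93.4  12.9  15.2]
 [ 48.   56.  103.1 -10.1  15. ]
 [ 53.   42.   89.7  -4.6  14.6]
 [ 49.   53.  100.3  -9.1  14.2]
 [ 61.   61.  108.2   2.3  13.9]
 [ 54.   61.  108.2  -4.7  13.5]
 [ 58.   64.  111.4  -1.1  11.8]
 [ 48.   36.   84.4 -10.1   9.3]
 [ 50.   35.   83.7  -8.6   5.7]]
```

View pics/w16c.png

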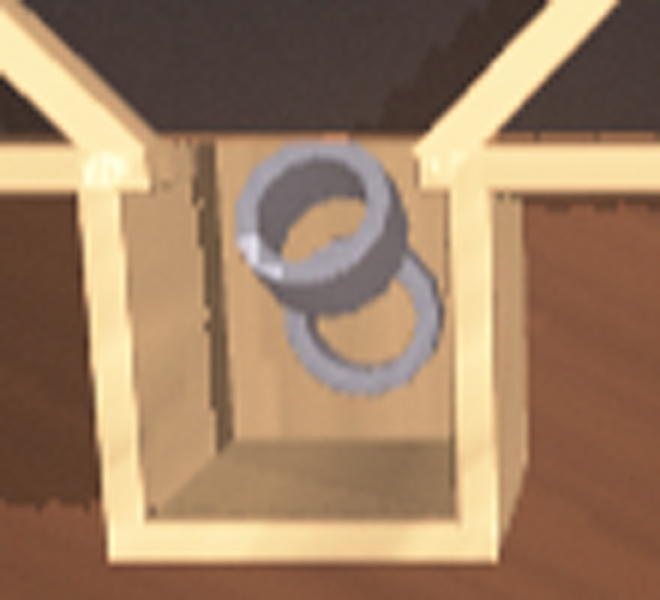

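The view into the slot shows one ring flat on the floor (top at z≈15). Above it is a tilted pair stacked together: the visible wall is two rings high, with the top face at z≈25–38 centred near (83, −3). All of it is well below the 48 mm limit. The arm is clear, so I hand in.

```bash
python3 -c "
from plant import ticket
print(ticket.sign_off())"
```

```text
the job is handed in; nothing more can be done
None
```

I pushed all three rings through the gate into the slot and handed the job in at about 27.8 s of the 58 s allowed. I used the nearly shut fingertips, with a gap of about 11 mm so each ring sat centred between them. One ring went straight through. The other two were first pushed diagonally to the centre line, then straight through the gate.

**What the last checks showed:**
- **Deck:** it is empty in all three camera views.
- **Slot:** one ring lies flat on the floor (top at z ≈ 15 mm). A tilted stack rests on it, with its top face at z ≈ 25–38 mm and centred near tray (83, −3). That is below the 48 mm limit.
- **Third ring:** I did not see it separately. I inferred it from the two-ring-high wall of the stack and the empty deck.
- **Other things on the bench:** the tin, jar, mandrel and bar show no visible change in the side view from the start.
- **Contact:** the wrist force stayed within about 2 N in every reading, and the arm was clear of everything at hand-in.

**Measurements that disagreed:** at the start, ring positions from the side view differed by about 8 mm from the top and wrist views. I relied on the wrist view, where the tray outline fitted to about 1 mm.

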